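# Fish the looped sample cup out of the block heater

### The job

Two steel sample cups sit deep in the wells of the aluminium block heater. With the hook tool from the fork stand, catch the cup that has the wire loop, draw it out and stand it upright in the middle of the cork mat without touching the cup with the gripper; then unhook it and hang the hook tool back in its fork stand.

Things in the scene. Friction and masses are not known exactly. Their poses are not given: they have to be found in the camera images.
- sample_cup: Steel cup with the wire loop: drum 62 mm wide, 35 high, 0.15 to 0.25 kg, centred within 3 mm in a well. Origin: centre of its underside, z up. On its flat top stands an arched loop of dark 4 mm wire in the cup's y-z plane, centred, 36 mm wide inside; its inner top is 75 mm, outer top 79 mm above the origin. A hook passes through along the cup's x, from either side.
- heater: Fixed aluminium block heater, 96 mm (x) by 178 (y) by 115 high; origin: centre of its underside. Two round wells at y = +44 and -44 mm, each 72 mm wide, floor 8 mm and mouth 115 mm above the bench. One holds the looped cup, the other a like cup with a small knob in place of the loop.
- hook_grip (a point): Centre of the hook tool's black upright handle, 22 x 22 x 60 mm, z up; 0.12 kg. Below it on the same axis: a collar 40 mm wide, 4 thick, underside 34 mm below this point, then a 6 mm steel shank. 114 mm below (rod centre) the shank turns to the tool's +x, runs 14 mm and turns up for 8 mm. Lowest point 117 mm below, hook's end 17 mm out.
- fork_seat (a point): Middle of the fixed fork stand's slot, on the upper face of its plate, 105 mm over the bench. The slot, 18 mm wide, runs along the stand's x: open 40 mm in front (-x), closed 30 mm behind, post 46 mm behind. The tool hangs here by its collar, its x about along the stand's x. Lift it clear and draw it out forward (-x); hang it by entering from the front, collar above the plate, and lowering.
- mat_top (a point): Centre of the upper face of the fixed square cork mat, 130 x 130 mm, 8 mm above the bench, z up.

How it is judged:
By the outcome, as a careful person would: the job done as asked, in the order asked, and still so for the second after the job is handed in, with the robot touching nothing.
It also fails if it takes over 61 s, if anything falls off the work surface, if the arm or the gripper's body presses on something with over 40 N, if the wrist force passes 120 N, or if a joint passes its speed limit or range.

### The arm

A 6-joint arm with a two-finger parallel gripper is mounted at the origin on a cart in front of the work surface, level with it; the furniture and walls round the work are solid. World frame = base frame: x ahead of the robot, y to its left, z up, the work surface at z = 0. Lengths are in m, angles in degrees, forces in N, time in s.
With the tool pointing down it reaches from about 0.325 to 0.85 m from the base axis. Payload 15.5 kg.
Tool frame: the origin (TCP) lies midway between the tips of the shut fingers; the grasp point (between the pads) lies 19 mm behind it; z points along the fingers, y is the line along which they close (so a half turn about z gives the same grasp; the last joint's range is limited). The gripper opens to 91 mm and grips with 3 to 60 N. Pads are 32 mm wide; open, the fingers measure 118 mm over their backs; the gripper's body (76 mm by 178 mm) begins 60 mm behind the grasp point.
Start: joints at [71.247, 28.281, 77.091, -0, 74.628, -5.472], TCP at [0.144, 0.608, 0.214] pointing down, gripper open.
Joint ranges: [-166.48, 166.48], [-47.26, 123.95], [12.59, 153.08], [-70.14, 250.14], [6.76, 159.57], [-176.63, 176.63]. Speed limits (degrees/s): [108.29, 108.29, 147.25, 172.46, 172.46, 172.46].

### API

Orientations are given as a 3x3 rotation matrix whose columns are the frame's x, y, z axes.
In Python, from bench import ctrl gives the robot as it stands. The module is installed in compiled form; this text tells all that it offers. Calls block until the motion is done:
- ctrl.goto(position, orientation): joint-space move of the TCP to a pose.
- ctrl.move_l(position, vel=0.15, ori=None, contact_N=None): straight line of the TCP; ori=None keeps the orientation; vel is the mean speed in m/s. With contact_N (N) it stops when the force on the tool has changed by that much, and returns True; else False.
- ctrl.movej(angles): joint-space move.
- ctrl.command_gripper(opening): opening from 0.0 (shut) to 1.0 (fully open); the grip force is fixed at half the most; returns when the fingers have stopped.
- ctrl.sleep(seconds).
- ctrl.ik(position, orientation): joint angles nearest the present ones, or None.
- ctrl.read_camera(name): name is "scene" or "top"; returns the picture (384x512x3 uint8, blue, green, red); there is no depth.
- ctrl.camera_params(name): a dict with "fx", "fy", "cx", "cy" (pixels), "D" ([k1, k2, p1, p2, k3] as OpenCV has them; the pictures are not rectified), "pose" (4x4, takes a point from camera to world coordinates). Camera axes: x right, y up, looking along -z (the intrinsics and any distortion apply to the point x, -y, -z); pixel columns grow to the right and rows downward; lengths in m; the calibration is good to about 2 mm. A picture is of the moment at which its call begins. camera_params takes no time and is no camera call.
A pose or a line that the arm cannot do raises ctrl.MotionError and nothing moves.
- ctrl.sign_off(): hands the job in; it is judged then, once.
Readings, each from a call of its own:
- ctrl.current_t(): time.
- ctrl.current_q(): joint angles.
- ctrl.current_dq(): joint speeds.
- ctrl.current_effort(): joint torques, N m.
- ctrl.current_tool_pos(): TCP position.
- ctrl.current_eef_rot(): TCP orientation.
- ctrl.current_contact_force(): force on the tool from outside, world axes, zero at the start.
- ctrl.current_wrist_torque(): the same for the moment, N m.
- ctrl.current_grip_width(): opening from 0.0 (shut) to 1.0 (fully open).
- ctrl.current_grasp_force(): force on a finger pad.
Only numpy, scipy, OpenCV 4.12 (cv2) and the standard library are available. Lean on these libraries where they do the work, as an engineer would, in place of code of your own. Each camera call takes 0.05 s, during which the arm holds its last target. There are 200 camera calls.

## Working session

There is one attempt and no reset: what is moved stays moved. The work goes in short steps, each a Python script; the robot and the scene stay as the last script left them, time stands still between calls to the robot, and variables do not carry over. Pictures are saved under pics/ and viewed, at most 12 in all, crops included, and the job is handed in when it is done.

```bash
mkdir -p pics; cat > h.py <<'E'
import numpy as np, cv2
from bench import ctrl
def snap(n,name):
    im=np.array(ctrl.read_camera(n)); cv2.imwrite(f'pics/{name}.png',im); return im
def ray(n,u,v):
    p=ctrl.camera_params(n); K=np.array([[p['fx'],0,p['cx']],[0,p['fy'],p['cy']],[0,0,1.]])
    a=cv2.undistortPoints(np.array([[[u,v]]],float),K,np.array(p['D'],float))[0,0]
    T=np.array(p['pose']); return T[:3,3],T[:3,:3]@np.array([a[0],-a[1],-1])
def onz(n,u,v,z):
    o,d=ray(n,u,v); return o+d*(z-o[2])/d[2]
def proj(n,P):
    p=ctrl.camera_params(n); K=np.array([[p['fx'],0,p['cx']],[0,p['fy'],p['cy']],[0,0,1.]])
    T=np.linalg.inv(np.array(p['pose'])); c=(T[:3,:3]@np.array(P,float).reshape(-1,3).T).T+T[:3,3]
    c=c*[1,-1,-1]
    return cv2.projectPoints(c,np.zeros(3),np.zeros(3),K,np.array(p['D'],float))[0][:,0]
E
python3 - <<'E'
from h import *
for n in('scene','top'):
    im=snap(n,n+'0'); p=ctrl.camera_params(n); print(n,{k:np.round(v,3) for k,v in p.items()})
a=cv2.imread('pics/scene0.png');b=cv2.imread('pics/top0.png')
cv2.imwrite('pics/s1.png',cv2.resize(a,(800,600),interpolation=cv2.INTER_CUBIC));cv2.imwrite('pics/t1.png',cv2.resize(b,(800,600),interpolation=cv2.INTER_CUBIC))
E
```

```text
scene {'fx': np.float64(374.183), 'fy': np.float64(374.183), 'cx': np.float64(252.249), 'cy': np.float64(189.055), 'D': array([0.008, 0.   , 0.   , 0.   , 0.   ]), 'pose': array([[ 0.805, -0.517,  0.292,  0.73 ],
       [ 0.594,  0.691, -0.413, -0.299],
       [ 0.012,  0.506,  0.863,  0.84 ],
       [ 0.   ,  0.   ,  0.   ,  1.   ]])}
top {'fx': np.float64(420.911), 'fy': np.float64(420.911), 'cx': np.float64(262.699), 'cy': np.float64(194.694), 'D': array([-0.08,  0.  ,  0.  ,  0.  ,  0.  ]), 'pose': array([[-2.700e-02,  9.980e-01, -6.100e-02,  4.390e-01],
       [-1.000e+00, -2.700e-02,  1.000e-03,  4.800e-02],
       [-0.000e+00,  6.100e-02,  9.980e-01,  1.218e+00],
       [ 0.000e+00,  0.000e+00,  0.000e+00,  1.000e+00]])}
```

View pics/s1.png

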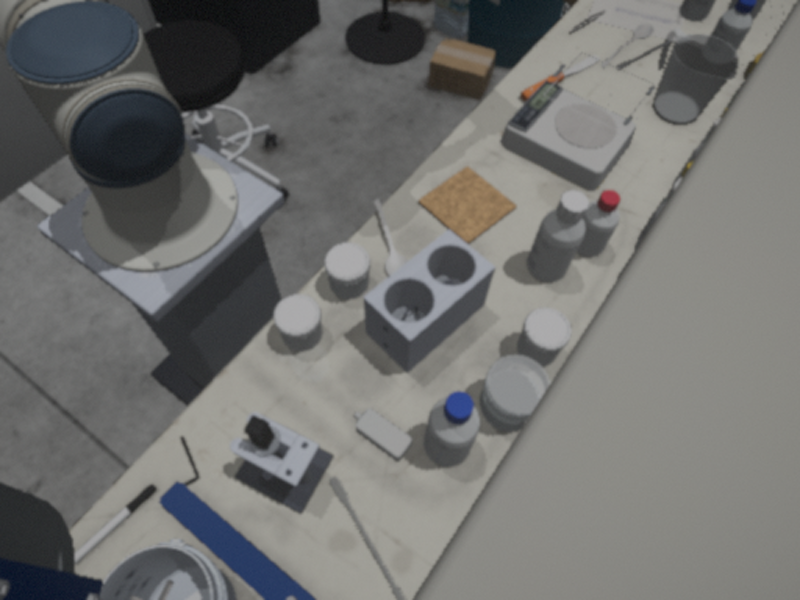

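View pics/t1.png

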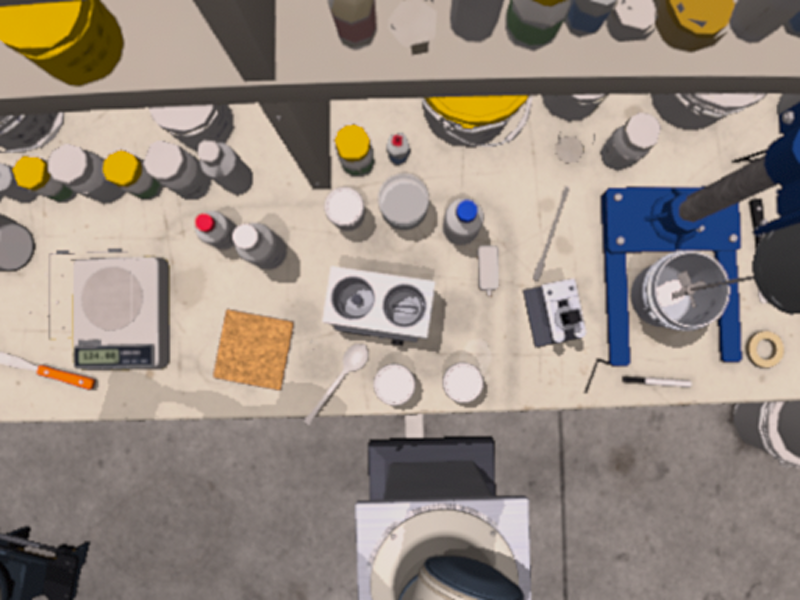

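The scene view shows the heater near (430,300) with the loop in the left well at (410,300), the fork stand near (275,450) and the mat near (467,203). The top view shows the heater at (380,303) with the looped cup in the right well at (405,306), the fork stand at (558,312) and the mat at (253,348). Next I'll enlarge crops of these.

```bash
python3 - <<'E'
import cv2,numpy as np
s=cv2.imread('pics/scene0.png');t=cv2.imread('pics/top0.png')
def c(im,x,y,w=80,h=60):
    return cv2.resize(im[y:y+h,x:x+w],(400,300),interpolation=cv2.INTER_CUBIC)
m=np.vstack([np.hstack([c(t,203,160),c(t,325,170)]),np.hstack([c(s,230,145,90,90*3//4+20)[:,:],c(s,140,258)])])
print(m.shape);cv2.imwrite('pics/m.png',m)
hsv=cv2.cvtColor(t,cv2.COLOR_BGR2HSV)
k=cv2.inRange(hsv,(8,100,60),(22,255,255));k[:, :130]=0;k[:,195:]=0;k[:190]=0
cn=max(cv2.findContours(k,0,2)[0],key=cv2.contourArea);print(cv2.minAreaRect(cn))
from h import *
u,v=cv2.minAreaRect(cn)[0];print('mat',onz('top',u,v,.008)); 
print([onz('top',*q,.008)[:2].round(3) for q in cv2.boxPoints(cv2.minAreaRect(cn))])
E
```

```text
(600, 800, 3)
((161.7633056640625, 223.38967895507812), (44.0850830078125, 44.56013488769531), 10.954063415527344)
mat [0.43824951 0.33936013 0.008     ]
[array([0.389, 0.416]), array([0.515, 0.389]), array([0.487, 0.263]), array([0.362, 0.29 ])]
```

View pics/m.png

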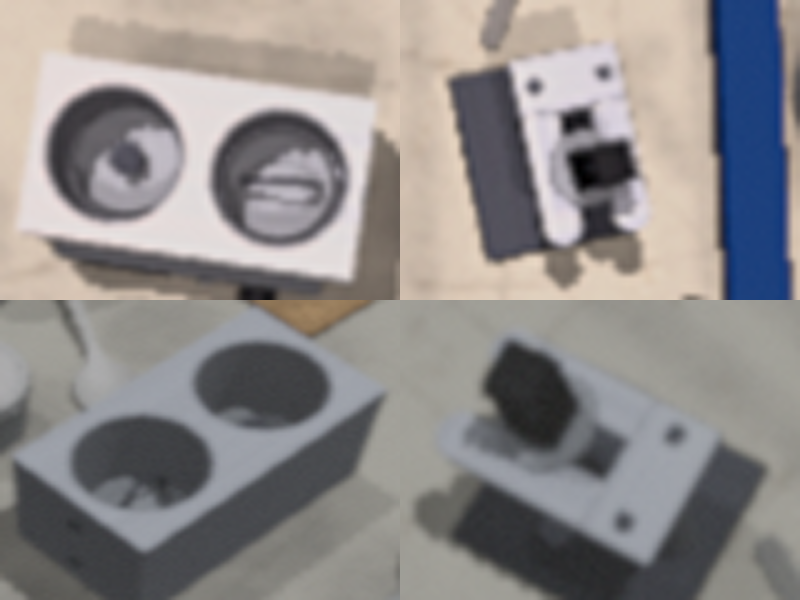

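The crops show the heater's top face, with the loop in the right well as a thin near-horizontal ring at about (246–322, 188). The fork slot opens toward the robot, and the black handle is at about (603,168). I'll take one larger look at the loop and the fork, and compute positions alongside.

```bash
python3 - <<'E'
from h import *
t=cv2.imread('pics/top0.png')
def c(x,y): 
    a=cv2.resize(t[y:y+60,x:x+40],(400,600),interpolation=cv2.INTER_CUBIC).astype(float)
    return a
L=cv2.resize(t[178:212,240:276],(400,378),interpolation=cv2.INTER_CUBIC)
s=cv2.imread('pics/scene0.png');S=cv2.resize(s[170:200,242:282],(400,222*400//400+0),interpolation=cv2.INTER_CUBIC)
L=np.vstack([L,S]);L=np.clip(L*1.3,0,255).astype(np.uint8)
F=c(338,175).astype(np.uint8)
cv2.imwrite('pics/n.png',np.hstack([L,F]))
f=lambda x,y:(203+x/5,160+y/5)
C=[onz('top',*f(*q),.115) for q in((43,52),(376,98),(355,280),(18,230))]
for q in C:print(q.round(3))
print('c',np.mean(C,0));a=C[0]-C[1]+C[3]-C[2];print('yaw',np.degrees(np.arctan2(-a[0],a[1])),np.linalg.norm(a)/2)
for q in((280,177),(116,153)):print('well',onz('top',*f(*q),.115))
g=lambda x,y:(325+x/5,170+y/5)
for n,q,z in(('tipL',(165,243),.105),('tipR',(232,225),.105),('holeL',(133,86),.105),('holeR',(203,72),.105),('handle',(203,168),.169),('loopa',(246,188),.085),('loopb',(322,188),.085)):
    print(n,onz('top',*((f if 'loop' in n else g)(*q)),z).round(4))
E
```

```text
[0.575 0.179 0.115]
[0.545 0.004 0.115]
[0.45  0.018 0.115]
[0.481 0.194 0.115]
c [0.5127532  0.09915972 0.115     ]
yaw -9.70769833414124 0.1780874357206407
well [0.50513259 0.0561203  0.115     ]
well [0.5200917  0.14200259 0.115     ]
tipL [ 0.437  -0.2046  0.105 ]
tipR [ 0.4455 -0.2409  0.105 ]
holeL [ 0.521  -0.1908  0.105 ]
holeR [ 0.5274 -0.2287  0.105 ]
handle [ 0.4741 -0.2108  0.169 ]
loopa [0.5015 0.0748 0.085 ]
loopb [0.5004 0.0339 0.085 ]
```

View pics/n.png

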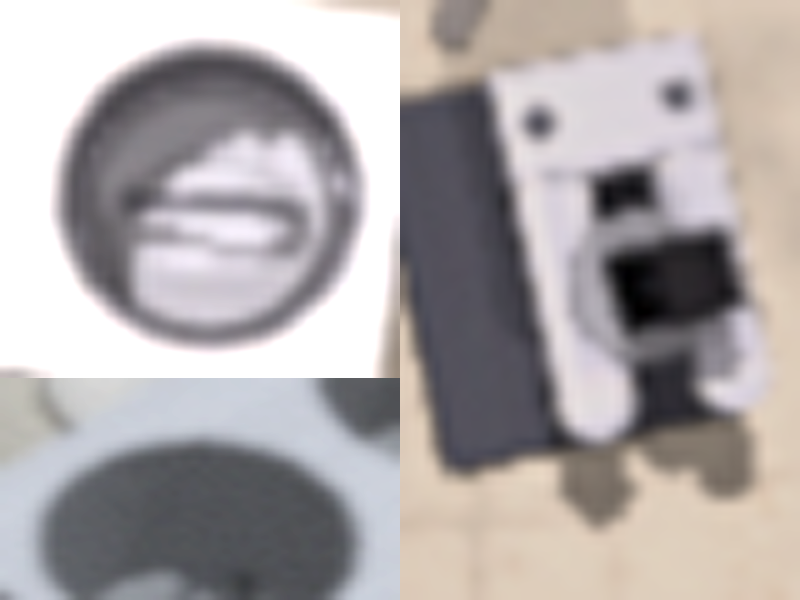

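```bash
python3 - <<'E'
from h import *
L=lambda x,y:(240+(x+.5)/11.11-.5,178+(y+.5)/11.11-.5)
F=lambda x,y:(338+(x-400+.5)/10-.5,175+(y+.5)/10-.5)
a,b=onz('top',*L(130,202),.083),onz('top',*L(302,209),.083)
print('loop',a,b,(a+b)/2,np.linalg.norm(a-b),np.degrees(np.arctan2(-(a-b)[0],(a-b)[1])))
for n,q,z in(('collar',(650,285),.109),('handtop',(695,278),.169),('tipL',(600,440),.105),('tipR',(740,408),.105),('slotend',(620,175),.105),('holeL',(538,124),.105),('holeR',(678,96),.105)): print(n,onz('top',*F(*q),z).round(4))
print(ctrl.current_eef_rot())
E
```

```text
loop [0.50672509 0.07732436 0.083     ] [0.50389473 0.03555554 0.083     ] [0.50530991 0.05643995 0.083     ] 0.041864610743026255 -3.8765828228012302
collar [ 0.4778 -0.2175  0.109 ]
handtop [ 0.4772 -0.2146  0.169 ]
tipL [ 0.4372 -0.2034  0.105 ]
tipR [ 0.4446 -0.2412  0.105 ]
slotend [ 0.5074 -0.2116  0.105 ]
holeL [ 0.5216 -0.1901  0.105 ]
holeR [ 0.5281 -0.2281  0.105 ]
[[-9.73255444e-01  2.29725306e-01 -3.53435302e-04]
 [ 2.29725556e-01  9.73254869e-01 -1.06210200e-03]
 [ 9.99909206e-05 -1.11488968e-03 -9.99999374e-01]]
```

```bash
cat >> h.py <<'E'
def R(yaw):
    c,s=np.cos(np.radians(yaw)),np.sin(np.radians(yaw))
    return np.array([[-s,c,0],[c,s,0],[0,0,-1.]])
def P(x,y,z): return np.array([x,y,z-.019])   # grip point -> TCP
SEAT=np.array([.4775,-.216,.139]); SY=9.7
E
python3 - <<'E'
from h import *
p=np.array(ctrl.current_tool_pos()); ctrl.move_l(p+[0,0,.11],vel=.25)
ctrl.goto(P(SEAT[0],SEAT[1],.27),R(SY)); print(np.round(ctrl.current_q(),1),ctrl.current_t())
a=snap('top','a');b=snap('scene','b')
A=cv2.resize(a[170:230,330:390],(400,400),interpolation=cv2.INTER_CUBIC)
B=cv2.resize(b[240:330,130:220],(400,400),interpolation=cv2.INTER_CUBIC)
cv2.imwrite('pics/o.png',np.hstack([A,B]))
E
```

```text
[-30.8  18.   88.2   0.   73.8 -40.6] 3.8167
```

View pics/o.png

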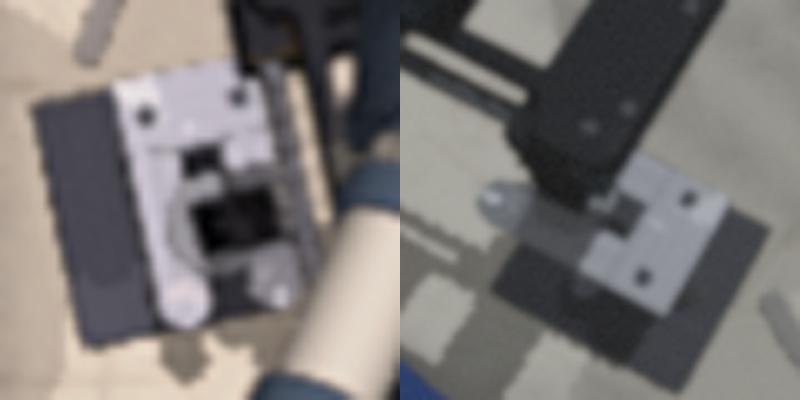

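The gripper stands above the fork, offset to the right in the top view by parallax as expected; the handle is unobstructed at (240,215) in the crop. Descend, grip and draw out.

```bash
python3 - <<'E'
from h import *
print(ctrl.move_l(P(*SEAT),vel=.12,contact_N=6), np.round(ctrl.current_tool_pos(),4))
ctrl.command_gripper(0.0)
w=ctrl.current_grip_width();print('w mm',w*91,ctrl.current_grasp_force(),np.round(ctrl.current_contact_force(),2),ctrl.current_t())
if 17<w*91<26:
    d=np.array([np.cos(np.radians(SY)),np.sin(np.radians(SY)),0])
    ctrl.move_l(P(*(SEAT+[0,0,.014])),vel=.08)
    print(np.round(ctrl.current_contact_force(),2))
    print(ctrl.move_l(P(*(SEAT-.072*d+[0,0,.014])),vel=.1,contact_N=8))
    ctrl.move_l(P(*(SEAT-.072*d+[0,0,.18])),vel=.25)
    print(ctrl.current_grip_width()*91,np.round(ctrl.current_contact_force(),2),ctrl.current_t())
E
```

```text
False [ 0.4779 -0.2162  0.1206]
w mm 21.97689428518057 29.99998390674591 [ 0.19 -0.12 -0.13] 6.2167
[-0.12  0.19 -0.86]
False
21.866711794373213 [ 0.55  0.56 -1.26] 8.225
```

```bash
cat >> h.py <<'E'
LOOP=np.array([.5053,.0564]); CY=-4.
def D(yaw): return np.array([np.cos(np.radians(yaw)),np.sin(np.radians(yaw))])
E
python3 - <<'E'
from h import *
g=LOOP-.0245*D(CY)
ctrl.goto(P(*g,.30),R(CY)); ctrl.move_l(P(*g,.25),vel=.12); print(np.round(ctrl.current_q(),1),ctrl.current_t(),np.round(ctrl.current_tool_pos(),4))
b=snap('scene','b2');a=snap('top','a2')
g3=np.array([*g,.25]); d=np.array([*D(CY),0])
k=proj('scene',[g3,g3-[0,0,.114],g3-[0,0,.114]+.014*d,g3-[0,0,.106]+.014*d]);print(k.round(1))
B=cv2.resize(b[110:230,220:300],(400,600),interpolation=cv2.INTER_CUBIC)
A=cv2.resize(a[150:240,220:280],(400,600),interpolation=cv2.INTER_CUBIC)
cv2.imwrite('pics/p.png',np.hstack([B,A]));print(((k-[220,110]+.5)*5-.5).round())
E
```

```text
[-0.2 15.9 94.9 -0.  69.2  3.8] 9.9333 [0.4811 0.0576 0.2314]
[[254.4 149.4]
 [253.5 180.1]
 [258.3 183.6]
 [258.4 181.8]]
[[174. 199.]
 [169. 353.]
 [194. 370.]
 [194. 361.]]
```

View pics/p.png

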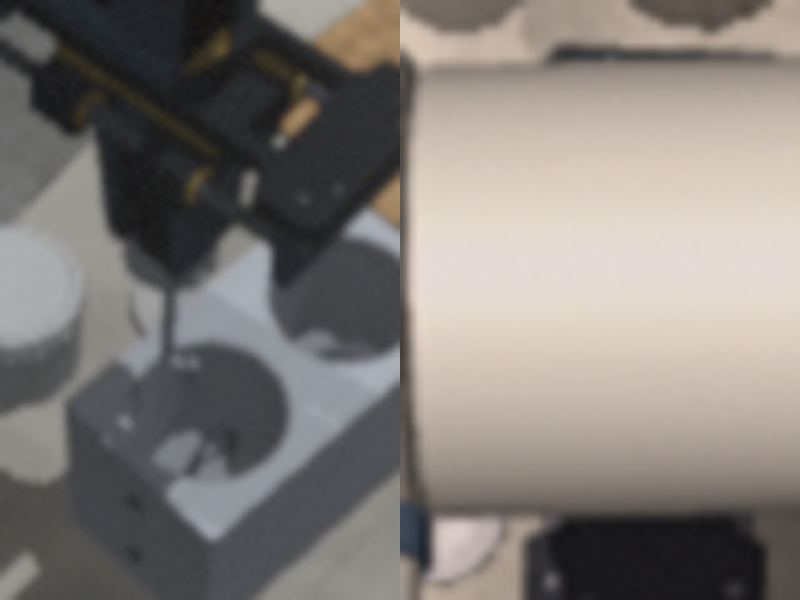

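The hook's rod tip is at (168–194, 352–363) in the scene crop, which matches my projection within about 1 px. The loop is visible in the near well at about (215,450). Descend with contact guarding.

```bash
python3 - <<'E'
from h import *
k=proj('scene',[[*LOOP,.085]]);print('loop crop px',((k-[220,110]+.5)*5-.5).round())
g=LOOP-.0245*D(CY); zl=.175
f0=np.array(ctrl.current_contact_force())
c=ctrl.move_l(P(*g,zl),vel=.06,contact_N=3); p=np.array(ctrl.current_tool_pos()); print('down',c,p.round(4))
if not c:
    g=LOOP-.0065*D(CY)
    c=ctrl.move_l(P(*g,zl),vel=.03,contact_N=2); print('fwd',c,np.round(ctrl.current_tool_pos(),4),np.round(ctrl.current_contact_force()-f0,2))
    b=snap('scene','b3')
    cv2.imwrite('pics/q.png',cv2.resize(b[150:210,230:300],(700,600),interpolation=cv2.INTER_CUBIC))
print(ctrl.current_t())
E
```

```text
loop crop px [[208. 440.]]
down False [0.4811 0.0581 0.1563]
fwd False [0.4987 0.0568 0.1559] [-0.7  -0.53 -0.37]
12.2333
```

View pics/q.png

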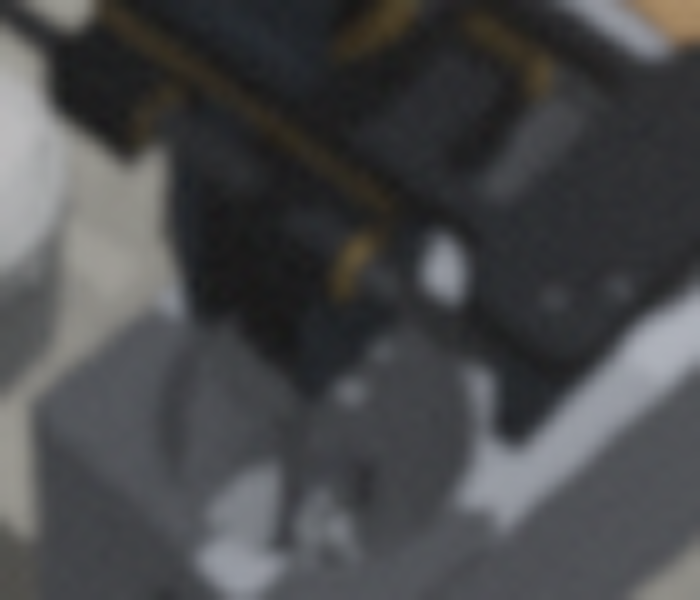

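The hook is hidden down in the well between the wire and the rim (around (290,480)), so I'll use the force readings while lifting to check.

```bash
python3 - <<'E'
from h import *
g=LOOP-.0065*D(CY)
for z in(.175,.181,.188,.192,.196,.200,.206):
    ctrl.move_l(P(*g,z),vel=.03); 
    f=[]
    for i in range(4): ctrl.sleep(.03); f.append(ctrl.current_contact_force())
    print(z,np.mean(f,0).round(2))
print(ctrl.current_t(),ctrl.current_grip_width()*91)
E
```

```text
0.175 [-0.3  -0.19 -1.61]
0.181 [-0.3  -0.26 -1.63]
0.188 [-0.05  0.44 -0.35]
0.192 [ 0.08  0.37 -1.36]
0.196 [ 0.34 -0.17 -3.29]
0.2 [ 0.14  0.17 -3.81]
0.206 [-0.13  0.41 -3.83]
15.35 21.727893981290034
```

Force steps up at 0.194–0.196, exactly the expected catch height. Lift out and look.

```bash
python3 - <<'E'
from h import *
g=LOOP-.0065*D(CY)
print(ctrl.move_l(P(*g,.335),vel=.08,contact_N=6),np.round(ctrl.current_tool_pos(),4)); ctrl.sleep(.3)
f=np.mean([ctrl.current_contact_force() for i in range(4)],0);print(f.round(2),ctrl.current_t())
b=snap('scene','b4')
cv2.imwrite('pics/r.png',cv2.resize(b[90:210,215:315],(500,600),interpolation=cv2.INTER_CUBIC))
E
```

```text
False [0.4986 0.0568 0.3156]
[-0.16  0.43 -3.69] 17.4167
```

View pics/r.png

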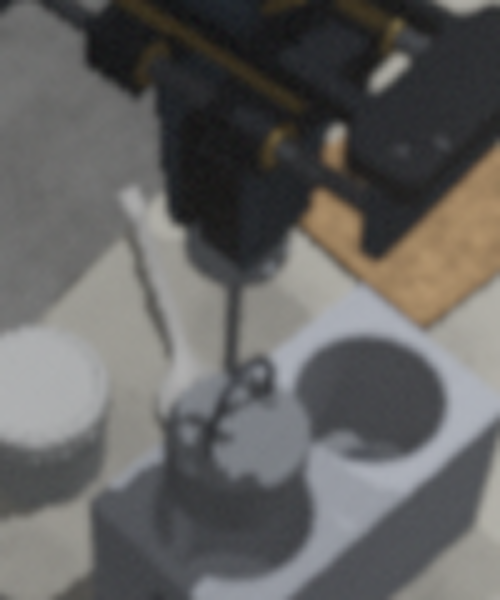

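The cup hangs on the hook clear above the heater, drum at (235,430), loop at (245,395). Carry it slowly to the mat.

```bash
cat >> h.py <<'E'
MAT=np.array([.4382,.3394])
E
python3 - <<'E'
from h import *
g=MAT-.0065*D(CY)
ctrl.move_l(P(*g,.335),vel=.07); ctrl.move_l(P(*g,.225),vel=.08); ctrl.sleep(.4)
f=np.mean([ctrl.current_contact_force() for i in range(4)],0);print(f.round(2),ctrl.current_t(),np.round(ctrl.current_tool_pos(),4))
b=snap('scene','b5');a=snap('top','a5')
k=proj('scene',[[*MAT,.074],[*MAT,.008]]);print(k.round(1))
B=cv2.resize(b[60:180,240:340],(500,600),interpolation=cv2.INTER_CUBIC)
A=cv2.resize(a[180:270,130:180],(300,540),interpolation=cv2.INTER_CUBIC);A=cv2.copyMakeBorder(A,0,60,0,0,0)
cv2.imwrite('pics/u.png',np.hstack([B,A]));print(((k-[240,60]+.5)*5-.5).round())
E
```

```text
[ 0.63  0.09 -3.47] 23.7 [0.4318 0.3399 0.2061]
[[302.1 113.2]
 [299.2 128.9]]
[[313. 268.]
 [298. 347.]]
```

View pics/u.png

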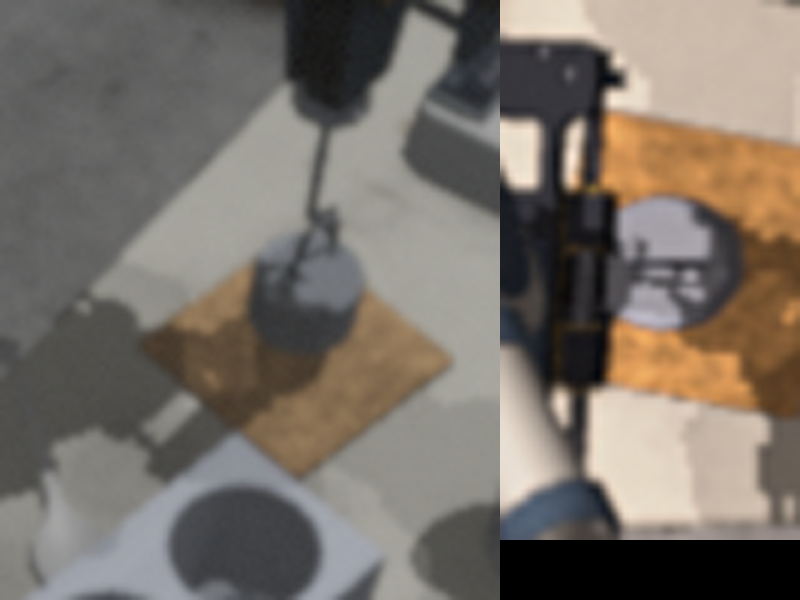

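The cup hangs upright over the mat. Its top centre is at about (307,270) against the predicted (313,268), so it is centred to 2–3 mm. Lower it, unhook and look.

```bash
python3 - <<'E'
from h import *
g=MAT-.0065*D(CY)
def F(): ctrl.sleep(.1); return np.mean([ctrl.current_contact_force() for i in range(4)],0).round(2)
ctrl.move_l(P(*g,.200),vel=.05);print(F())
ctrl.move_l(P(*g,.190),vel=.02);print(F())
ctrl.move_l(P(*g,.1765),vel=.04);print(F())
g=MAT-.0265*D(CY)
print('back',ctrl.move_l(P(*g,.1765),vel=.05,contact_N=2.5),np.round(ctrl.current_tool_pos(),4),F())
b=snap('scene','b6')
cv2.imwrite('pics/v.png',cv2.resize(b[60:180,240:340],(500,600),interpolation=cv2.INTER_CUBIC));print(ctrl.current_t())
E
```

```text
[ 0.12  0.41 -3.8 ]
[ 0.17 -0.44 -1.32]
[-0.52  0.17 -0.94]
back False [0.4117 0.3414 0.1577] [-0.58 -0.16 -1.59]
26.5833
```

View pics/v.png

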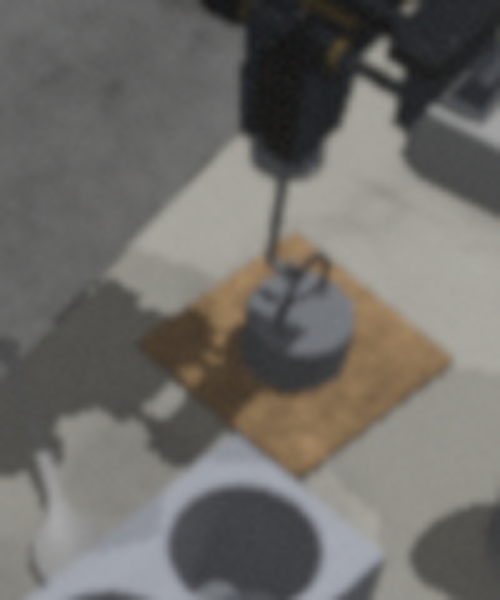

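The cup stands upright on the mat at (300,325) and the hook has been withdrawn from the loop. Return the tool.

```bash
python3 - <<'E'
from h import *
def F(): ctrl.sleep(.1); return np.mean([ctrl.current_contact_force() for i in range(4)],0).round(2)
g=MAT-.037*D(CY)
ctrl.move_l(P(*g,.1765),vel=.06)
print(ctrl.move_l(P(*g,.32),vel=.15,contact_N=3),F())
d=np.array([*D(SY),0]); S0=SEAT-.075*d
ctrl.goto(P(*(S0+[0,0,.18])),R(SY)); ctrl.move_l(P(*(S0+[0,0,.014])),vel=.12)
print(F(),ctrl.current_grip_width()*91,ctrl.current_t())
c=ctrl.move_l(P(*(SEAT+[0,0,.014])),vel=.06,contact_N=4);print('in',c,np.round(ctrl.current_tool_pos(),4),F())
if not c:
    print(ctrl.move_l(P(*(SEAT+[0,0,.002])),vel=.04,contact_N=4),F())
    print(ctrl.move_l(P(*SEAT),vel=.02,contact_N=3),np.round(ctrl.current_tool_pos(),4),F())
print(ctrl.current_t())
E
```

```text
False [-0.17  0.15 -2.08]
[-0.12 -0.26 -1.32] 22.103629763012382 31.8
in False [ 0.4772 -0.216   0.134 ] [ 0.91  0.11 -0.74]
False [ 0.07  0.1  -0.9 ]
False [ 0.4775 -0.216   0.12  ] [ 0.21 -0.73 -0.34]
34.2
```

```bash
python3 - <<'E'
from h import *
ctrl.command_gripper(1.0)
print(ctrl.move_l(P(*(SEAT+[0,0,.16])),vel=.12,contact_N=5))
ctrl.goto(P(.40,-.08,.36),R(SY)); ctrl.sleep(.3)
b=snap('scene','b7');a=snap('top','a7');print(ctrl.current_t(),np.round(ctrl.current_contact_force(),2))
A=cv2.resize(b[240:330,130:210],(400,450),interpolation=cv2.INTER_CUBIC)
B=cv2.resize(a[180:270,120:200],(400,450),interpolation=cv2.INTER_CUBIC)
cv2.imwrite('pics/w.png',np.hstack([A,B]))
E
```

```text
False
37.9167 [-0.6  -0.57  0.06]
```

View pics/w.png

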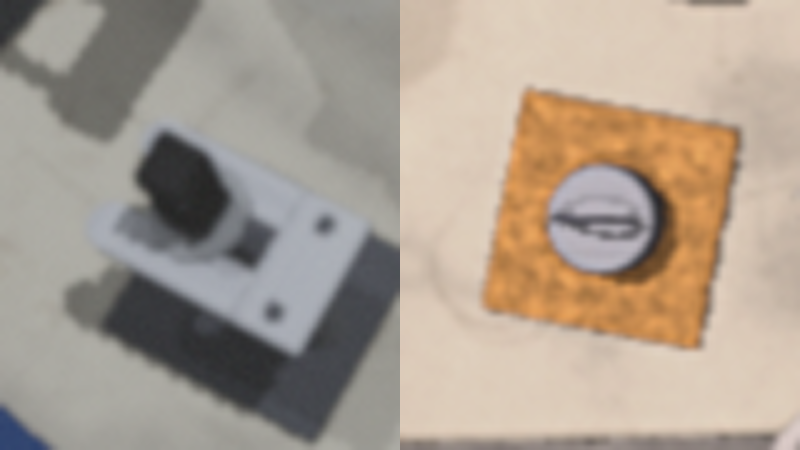

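The tool hangs in the fork with its handle at (185,185), as at the start. The cup stands upright at (604,218), with the mat's centre at about (612,218) before allowing for parallax, so it is central. Handing in.

```bash
python3 -c "
from bench import ctrl
print(ctrl.sign_off())"
```

```text
the job is handed in; nothing more can be done
None
```

The looped cup stands upright within a few millimetres of the middle of the cork mat, the hook tool hangs back in its fork stand, and I signed the job off at about 38 s of the 61 s allowed; the sign-off gave no verdict.

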